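Charge the pigment mill, clamp its lid and start it

TASK

Load every ceramic grinding cylinder lying about on the table into the mill's tub, pushing each one down through the spring-flap port in the lid and letting the flaps swing shut behind it. Once all are in, screw the knurled brass nut down clockwise until it stops tight, and only then throw the start lever fully over. Leave the other things on the table where they are.

Things in the scene. Friction and masses are not known exactly. Their poses are not given: they have to be found in the camera images.
- mill: fixed bench mill: clear-walled blue tub with aluminium lid, and a lower grey drive box. Origin on the table under it; z up, x away from the robot at yaw 0, y left. In its frame, mm: tub x -90..90, y -120..165, lid top z 170 (lid 6 thick), inside x -84..84, y -114..159, floor z 10, a 40 degree chute under the port. Drive box x -80..80, y -225..-125, top z 90.
- port (a point): centre of the loading port, level with the lid's top; axes as the mill's. Opening 70 along the mill's x, 140 along its y, closed by two steel spring flaps, 34 long each, that meet on the centre line along y and hinge down into the tub. Fingers that open along the mill's y have the most room in it.
- flap_near (a joint): port flap on the mill's -x side, rad: 0 shut (level), grows as it swings down, 1.5 at most. The flaps carry a cylinder's weight: push it down between them (a few N) until its underside is some 55 mm below the lid and let go there, the fingers keeping the flaps apart; they spring shut when the fingers leave.
- flap_far (a joint): port flap on the mill's +x side, rad: 0 shut (level), grows as it swings down, 1.5 at most
- nut (a joint): turn of the clamp nut on its stud, rad: grows clockwise seen from above; starts somewhere in 0..2 and stops hard, tight, at 9.0. About 0.12 N m of friction; stays where it is left. It sinks 5.5 mm per full turn, and the clamp bar with it (bar 8 mm above the lid at 0, on the lid at 9.0).
- nut_grip (a point): centre of the round knurled brass clamp nut, half-way up (sinks with it): 36 dia, 30 tall, axis vertical, at mill x 0, y -60. Below it a collar 10 tall, 24 dia, and the dark clamp bar, 24 wide, 165 long along the mill's x, top 25 below this point. The 12 dia stud ends at most 12 above the nut. Grip it with 30 N or more.
- starter (a joint): start lever on the drive box, rad: 0 leaning towards the mill's -x (off), 1.0 leaning to +x (running); stays where it is left
- starter_tip (a point): centre of the 26 dia black ball on the end of the start lever, a 10 dia steel rod 80 long that swings in the mill's x-z plane about a pivot at mill x 0, y -175, z 112; it is pushed across towards the mill's +x with a light force
- cyl1_center (a point): centre of an off-white ceramic grinding cylinder, 34 dia and 34 tall, 110 g, usually standing upright on the table (its z axis is the cylinder's axis); 3 to 5 such cylinders are present
- cyl2_center (a point): centre of an off-white ceramic grinding cylinder, 34 dia and 34 tall, 110 g, usually standing upright on the table (its z axis is the cylinder's axis); 3 to 5 such cylinders are present
- cyl3_center (a point): centre of an off-white ceramic grinding cylinder, 34 dia and 34 tall, 110 g, usually standing upright on the table (its z axis is the cylinder's axis); 3 to 5 such cylinders are present
- cyl4_center (a point): centre of an off-white ceramic grinding cylinder, 34 dia and 34 tall, 110 g, usually standing upright on the table (its z axis is the cylinder's axis); 3 to 5 such cylinders are present
- cyl5_center (a point): centre of an off-white ceramic grinding cylinder, 34 dia and 34 tall, 110 g, usually standing upright on the table (its z axis is the cylinder's axis); 3 to 5 such cylinders are present
- ink_small: bystander, to be left alone: small grey ink jar with red lid, 38 dia, 55 tall; origin at its underside
- ink_jar1: bystander, to be left alone: grey ink jar with red lid, 70 dia, 90 tall; origin at its underside
- ink_jar2: bystander, to be left alone: second grey ink jar with red lid, 70 dia, 90 tall; origin at its underside
- tape: bystander, to be left alone: roll of brown tape lying flat, 84 dia, 48 tall; origin at its underside
- cup: bystander, to be left alone: terracotta cup, 76 dia, 70 tall; origin at its underside
- spatula: bystander, to be left alone: palette spatula lying flat; origin at its underside
- brush: bystander, to be left alone: brush lying flat; origin at its underside
Mind the look-alikes: they are no part of the job. Leave any blue look-alike of the part that bears cyl5_center alone. Leave any black look-alike of the part that bears cyl3_center alone.

How it is judged:
On the way, in this order (a step that is already met when the one before it is completed fails the run):
1. all grinding cylinders are in the tub and both flaps are shut (x of cyl1_center in the frame of mill between -0.085 and 0.085 m and y of cyl1_center in the frame of mill between -0.115 and 0.16 m and z of cyl1_center in the frame of mill between 0.01 and 0.11 m and x of cyl2_center in the frame of mill between -0.085 and 0.085 m and y of cyl2_center in the frame of mill between -0.115 and 0.16 m and z of cyl2_center in the frame of mill between 0.01 and 0.11 m and x of cyl3_center in the frame of mill between -0.085 and 0.085 m and y of cyl3_center in the frame of mill between -0.115 and 0.16 m and z of cyl3_center in the frame of mill between 0.01 and 0.11 m and x of cyl4_center in the frame of mill between -0.085 and 0.085 m and y of cyl4_center in the frame of mill between -0.115 and 0.16 m and z of cyl4_center in the frame of mill between 0.01 and 0.11 m and x of cyl5_center in the frame of mill between -0.085 and 0.085 m and y of cyl5_center in the frame of mill between -0.115 and 0.16 m and z of cyl5_center in the frame of mill between 0.01 and 0.11 m and value of joint each of flap_near, flap_far below 0.12 rad), for 0.3 s.
2. the nut is screwed down tight (value of joint nut above 8.88 rad), for 0.2 s.
3. the start lever is thrown over (value of joint starter above 0.85 rad), for 0.2 s.
At the end, for the whole second after the job is handed in: Every cylinder present lies in the tub (its centre within the tub's walls and at least 60 mm below the lid's top), both flaps are shut (below 0.12 rad), the nut is at its stop (above 8.88 of 9.0 rad) and the lever is over (above 0.85 of 1.0 rad) (all of step 1 and value of joint nut above 8.88 rad and value of joint starter above 0.85 rad); the robot touches nothing.
It fails at once if a bystander is moved more than 5 cm (distance of any of ink_small, ink_jar1, ink_jar2, tape, cup, spatula, brush from where it was at the start of the episode above 0.05 m).
Of cyl1, cyl2, cyl3, cyl4, cyl5 only 3 to 5 are there at a start; the rules pass over those that are not, and their reading is None.
At some moment in a run one of cyl1, cyl2, cyl3, cyl4, cyl5 may be knocked a few centimetres aside while the robot is not near it.
It also fails if it takes over 210 s, if anything falls off the work surface, if the arm or the gripper's body presses on something with over 40 N, if the wrist force passes 120 N, or if a joint passes its speed limit or range.

ROBOT

A 6-joint arm with a two-finger parallel gripper is mounted at the origin on the work surface. World frame = base frame: x ahead of the robot, y to its left, z up, the work surface at z = 0. Lengths are in m, angles in rad, forces in N, time in s.
With the tool pointing down it reaches from about 0.4 to 0.825 m from the base axis. Payload 7 kg.
Tool frame: the origin (TCP) lies at the very end of the fingers, on their centre line; the grasp point (between the pads) lies 19 mm behind it; z points along the fingers, y is the line along which they close (so a half turn about z gives the same grasp; the last joint's range is limited). The gripper opens to 85 mm and grips with 20 to 120 N. Pads are 22 mm wide; open, the fingers measure 114 mm over their backs; the gripper's body (76 mm by 85 mm) begins 54 mm behind the grasp point. The pads swing forward as they close: fully open they stand 13 mm farther back than shut.
Start: joints at [1.579, 0.359, 0.012, 0, -1.224, -0.288], TCP at [0.186, 0.649, 0.231] pointing down, gripper open.
Joint ranges: [-3.07, 3.07], [-1.43, 2.12], [-1.02, 1.25], [-3.03, 1.67], [-3.05, -0], [-3.03, 3.03]. Speed limits (rad/s): [2.39, 2.39, 3.01, 3.14, 3.14, 3.14].

INTERFACE

Orientations are given as a rotation vector (axis times angle).
In Python, from cell import * gives the robot as it stands.
- The arm moves only by the tool servo_tool, never from a script. Its argument "deltas" is a list of rows, each an object with "delta_pos": the shift along the world's x, y, z in units of 40 mm (1.0 is 40 mm), a list of three; "yaw": the turn about the world's z in units of 6 degrees (1.0 is 6 degrees). A call has 1 to 12 rows; each row shifts and turns the commanded pose from where the row before left it; what a row does not reach is not made up. A row lasts 1/8 s, in which the tool goes at most 62.5 mm and 10.7 degrees, less where a joint would pass 70% of its speed; a pose out of reach is approached as far as the arm can. A call is refused whole if a number of a shift passes 1 or a number of a turn 1, either way. A call with a gripper value outside its range is refused whole. "claw" is the finger opening in mm, from 0 to 85.4, set as the call begins (left out, the last holds). The fingers move at their own pace and stop on an object; the grip force is fixed at half the most. Time passes only in rows, so rows that do not move let the fingers close. It gives the time, the measured TCP pose, the force, the opening and the grip force at its end, in the units of the state.
- observe(): the state, without advancing time (a new reading comes with each control period).
- snapshot(name): name is "scene" or "top" or "wrist"; returns a dict with "image" (400x640x3 uint8, blue, green, red), "fx", "fy", "cx", "cy" (pixels), "extrinsics" (4x4, takes a point from world to camera coordinates); the wrist camera has in their place "mount" (4x4, takes a point from camera to tool coordinates, whose origin is the TCP and whose axes are the flange's). Camera axes: x right, y down, z forward; pixel columns grow to the right and rows downward; lengths in m; the calibration is good to about 2 mm. A picture is of the moment at which its call begins: read the wrist's pose just before it. There is no depth.
- job_done(): hands the job in; it is judged then, once.
The state is a dict: "clock": time; "joint_pos": joint angles; "qd": joint speeds; "joint_efforts": joint torques, N m; "eef_pos": TCP position; "tool_rot": TCP orientation; "force": force on the tool from outside, world axes, zero at the start; "torque": the same for the moment, N m; "width": finger opening in m; "gripper_force": force on a finger pad.
Only numpy, scipy, OpenCV 4.12 (cv2) and the standard library are available. Lean on these libraries where they do the work, as an engineer would, in place of code of your own. Each camera call takes 0.05 s, during which the arm holds its last target. There are 200 camera calls.

## Working session

There is one attempt and no reset: what is moved stays moved. The work goes in short steps, Python scripts to look and compute and a tool call to move; the robot and the scene stay as the last step left them, time stands still between calls to the robot, and variables do not carry over. Pictures are saved under pics/ and viewed, at most 14 in all, crops included, and the job is handed in when it is done.

Besides the shell and the picture viewer there is one more tool, called after "Request:" by a JSON object that holds its "name" and its "arguments". servo_tool: Moves the arm, as the interface text tells. Its arguments: {"type":"object","properties":{"deltas":{"type":"array","items":{"type":"object","properties":{"delta_pos":{"type":"array","items":{"type":"number"}},"yaw":{"type":"number"}}}},"claw":{"type":"number"}},"required":["deltas"]}

```bash
mkdir -p pics; ls; cat > h.py <<'E'
from cell import *
import numpy as np, cv2
from scipy.spatial.transform import Rotation as R
def cam(name):
    o=observe(); s=snapshot(name)
    K=np.array([[s["fx"],0,s["cx"]],[0,s["fy"],s["cy"]],[0,0,1.]])
    if name=="wrist":
        T=np.eye(4);T[:3,:3]=R.from_rotvec(o["tool_rot"]).as_matrix();T[:3,3]=o["eef_pos"]
        C=T@np.array(s["mount"])
    else: C=np.linalg.inv(np.array(s["extrinsics"]))
    return s["image"],K,C
def ray(K,C,u,v,z):
    d=C[:3,:3]@np.linalg.solve(K,[u,v,1.]); p=C[:3,3]
    return p+d*(z-p[2])/d[2]
def proj(K,C,P):
    q=np.linalg.inv(C)@np.append(P,1); q=K@q[:3]; return q[:2]/q[2]
E
python3 - <<'E'
from h import *
o=observe();print({k:np.round(v,3) for k,v in o.items()})
for n in("scene","top"):
    im,K,C=cam(n);cv2.imwrite(f"pics/{n}0.png",im);np.savez(f"{n}.npz",im=im,K=K,C=C);print(n,K.round(1).tolist(),C.round(3).tolist())
E
```

```text
pics
{'clock': np.float64(0.0), 'joint_pos': array([ 1.579,  0.359,  0.011, -0.   , -1.224, -0.288]), 'qd': array([-0.001, -0.   ,  0.   ,  0.   ,  0.001, -0.001]), 'joint_efforts': array([ 1.0000e-03, -5.8332e+01,  2.9343e+01,  6.9370e+00, -6.0000e-03,
        0.0000e+00]), 'eef_pos': array([0.186, 0.648, 0.23 ]), 'tool_rot': array([ 3.109, -0.438, -0.   ]), 'force': array([-0.326,  0.937,  0.123]), 'torque': array([ 0.011, -0.024, -0.006]), 'gripper_force': np.float64(0.0), 'width': np.float64(0.085)}
scene [[466.6, 0.0, 323.4], [0.0, 466.6, 201.7], [0.0, 0.0, 1.0]] [[-0.164, 0.727, -0.667, 1.4], [0.986, 0.133, -0.097, 0.124], [0.018, -0.674, -0.739, 1.094], [0.0, 0.0, 0.0, 1.0]]
top [[365.5, 0.0, 318.9], [0.0, 365.5, 205.0], [0.0, 0.0, 1.0]] [[-0.011, -0.993, 0.121, 0.408], [-1.0, 0.014, 0.023, -0.002], [-0.024, -0.121, -0.992, 1.349], [0.0, 0.0, 0.0, 1.0]]
```

View pics/scene0.png

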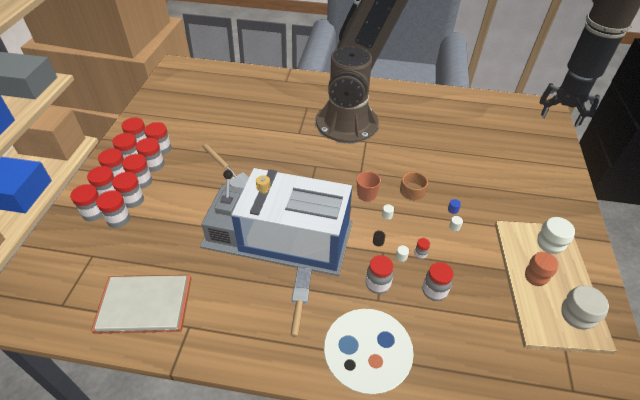

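View pics/top0.png

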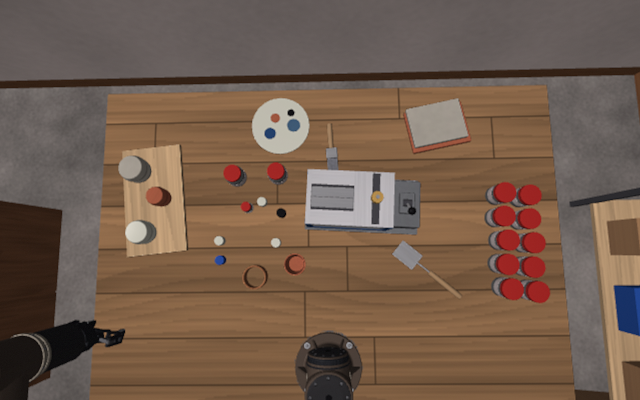

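The scene view shows white cylinders at (388,212), (402,253) and (456,223). The same three are in the top view at (275,243), (262,201) and (219,240). The black look-alike is at (281,212) and the blue one at (220,260), and the mill is around (360,200). I'll measure them next.

```bash
python3 - <<'E'
from h import *
d=np.load("top.npz");im,K,C=d["im"],d["K"],d["C"]
s=np.load("scene.npz");ims,Ks,Cs=s["im"],s["K"],s["C"]
from scipy.optimize import least_squares
def blob(im,u,v,r=9):
    p=im[v-r:v+r,u-r:u+r].astype(int); m=((p.min(2)>135)&(p.max(2)-p.min(2)<50)).astype(np.uint8)
    n,l,st,ce=cv2.connectedComponentsWithStats(m); 
    i=1+np.argmax(st[1:,4]); return ce[i]+[u-r,v-r],st[i]
for (a,b) in [((262,201),(402,253)),((219,240),(456,223)),((275,243),(388,212))]:
    (pa,sa),(pb,sb)=blob(im,*a),blob(ims,*b)
    print(pa.round(1),sa[2:],pb.round(1),sb[2:],ray(K,C,*pa,.025)[:2].round(4),ray(Ks,Cs,*pb,.021)[:2].round(4))
for n,(u,v) in dict(black=(281,212),small=(246,207),blue=(220,260),j1=(233,173),j2=(276,171),cup=(295,264),tape=(256,277)).items(): print(n,ray(K,C,u,v,dict(black=.03,small=.055,blue=.03,j1=.09,j2=.09,cup=.07,tape=.048)[n])[:2].round(3))
cv2.imwrite("pics/topc.png",cv2.resize(im[155:245,290:430],None,fx=5.5,fy=5.5,interpolation=cv2.INTER_CUBIC))
cv2.imwrite("pics/scenec.png",cv2.resize(ims[160:275,195:360],None,fx=4.8,fy=4.8,interpolation=cv2.INTER_CUBIC))
E
```

```text
[261.  201.1] [ 9  9 62] [402.7 252.6] [ 12  17 147] [0.5876 0.2404] [0.5841 0.2373]
[218.2 240.2] [ 9  9 64] [456.7 222.4] [ 11  15 127] [0.4466 0.3953] [0.4426 0.3923]
[275.  242.1] [ 9  9 68] [388.2 211.1] [ 11  16 134] [0.4373 0.1882] [0.4344 0.1854]
black [0.546 0.166]
small [0.563 0.289]
blue [0.375 0.386]
j1 [0.68  0.328]
j2 [0.685 0.176]
cup [0.36  0.112]
tape [0.315 0.252]
```

View pics/topc.png

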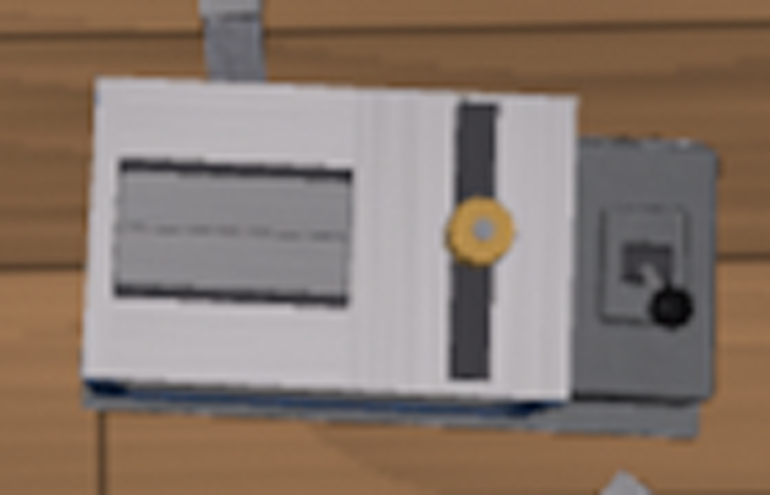

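View pics/scenec.png

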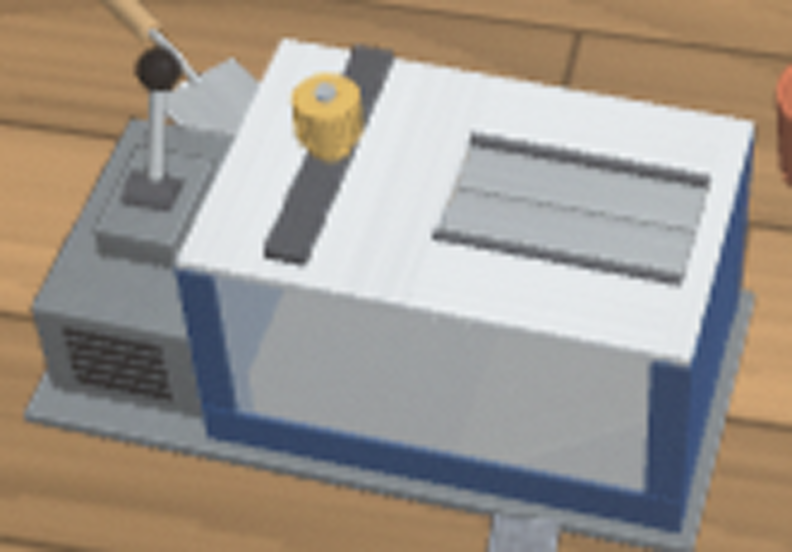

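The crops show the lid corners, port, nut and lever clearly. I'll fit the mill pose from the corners in both views.

```bash
python3 - <<'E'
from h import *
from scipy.optimize import least_squares
L=[]
for n,sc,off,pts in (("top",5.5,(290,155),[((97,80),(90,165,170)),((578,97),(90,-120,170)),((570,402),(-90,-120,170)),((84,380),(-90,165,170))]),
 ("scene",4.8,(195,160),[((690,360),(90,165,170)),((180,268),(90,-120,170)),((285,40),(-90,-120,170)),((752,122),(-90,165,170))])):
    d=np.load(n+".npz")
    L.append((n,d["K"],d["C"],[((np.array(p)+.5)/sc-.5+off,np.array(q)/1000) for p,q in pts]))
def W(x,q): c,s=np.cos(x[2]),np.sin(x[2]); return np.array([x[0]+c*q[0]-s*q[1],x[1]+s*q[0]+c*q[1],q[2]])
def res(x,S): return np.concatenate([proj(K,C,W(x,q))-p for _,K,C,P in S for p,q in P])
for S in (L[:1],L[1:],L):
    r=least_squares(res,[.6,0,0],args=(S,));x=r.x
    print(S[0][0],len(S),x.round(4),np.degrees(x[2]).round(2),r.fun.round(1))
np.save("mill.npy",x)
for n,sc,off,px,z in (("top",5.5,(290,155),[(120,165),(352,178),(347,300),(115,290)],.170),("top",5.5,(290,155),[(481,231)],.205+.01),("top",5.5,(290,155),[(671,306)],.18)):
    d=np.load(n+".npz"); w=[ray(d["K"],d["C"],*((np.array(p)+.5)/sc-.5+off),z) for p in px]; print(np.mean(w,0).round(4))
print("port? nut lever:",W(x,(0,-.06,.2)).round(4),W(x,(0,-.175,.112)).round(4))
E
```

```text
top 1 [ 0.5728 -0.0986 -0.0558] -3.2 [ 0.2 -0.  -0.2  0.2  0.1 -0.2 -0.1  0. ]
scene 1 [ 0.5712 -0.0997 -0.0556] -3.19 [ 0.6  0.2 -0.6 -0.7 -0.5  0.3  0.4  0.1]
top 2 [ 0.5721 -0.0992 -0.0556] -3.19 [ 0.4  0.2 -0.1  0.4  0.3 -0.   0.1  0.2  0.7  0.4 -0.5 -0.4 -0.4  0.6
  0.6  0.3]
[ 0.5781 -0.0183  0.17  ]
[ 0.5706 -0.1582  0.215 ]
[ 0.53   -0.2717  0.18  ]
port? nut lever: [ 0.5688 -0.1591  0.2   ] [ 0.5624 -0.2739  0.112 ]
```

Request:
{"name": "servo_tool", "arguments": {"deltas": [{"delta_pos":[0.92,-0.9,-0.2],"yaw":0.3},{"delta_pos":[0.92,-0.9,-0.2],"yaw":0.3},{"delta_pos":[0.92,-0.9,-0.2],"yaw":0.3},{"delta_pos":[0.92,-0.9,-0.2],"yaw":0.3},{"delta_pos":[0.92,-0.9,-0.2],"yaw":0.3},{"delta_pos":[0.92,-0.9,-0.2],"yaw":0.3},{"delta_pos":[0.92,-0.9,-0.2],"yaw":0.35},{"delta_pos":[0,0,0]},{"delta_pos":[0,0,0]}], "claw": 60}}

```text
invalid input at $.deltas[7]: expected keys delta_pos, yaw
```

```bash
cat >> h.py <<'E'
def blobs(im,K,C,z,amin,amax):
    p=im.astype(int); m=((p.min(2)>135)&(p.max(2)-p.min(2)<50)).astype(np.uint8)
    n,l,st,ce=cv2.connectedComponentsWithStats(m)
    return [(ce[i].round(1),st[i][2:].tolist(),ray(K,C,*ce[i],z)[:2].round(4)) for i in range(1,n) if amin<st[i,4]<amax]
def st():
    o=observe(); T=R.from_rotvec(o["tool_rot"]).as_matrix()
    print("t",round(float(o["clock"]),2),"pos",np.round(o["eef_pos"],4),"yaw",np.degrees(np.arctan2(T[1,0],T[0,0])).round(1),"F",np.round(o["force"],1),"w",np.round(o["width"],4),"g",np.round(o["gripper_force"],1),"q",np.round(o["joint_pos"],2))
def cyls():
    im,K,C=cam("top")
    return [b[2] for b in blobs(im,K,C,.025,35,110) if .35<b[2][0]<.75 and .02<b[2][1]<.5]
E
python3 - <<'E'
from h import *
st(); im,K,C=cam("wrist"); cv2.imwrite("pics/w1.png",im); np.savez("w1.npz",im=im,K=K,C=C)
print(C.round(3)); [print(b) for b in blobs(im,K,C,.034,300,30000)]; print(cyls())
E
```

```text
t 0.1 pos [0.1863 0.6483 0.2305] yaw -16.0 F [-0.3  0.2 -0.2] w 0.0854 g 0.0 q [ 1.58  0.36  0.01 -0.   -1.22 -0.29]
[[-0.275 -0.929 -0.247  0.249]
 [-0.961  0.266  0.071  0.63 ]
 [ 0.     0.257 -0.966  0.373]
 [ 0.     0.     0.     1.   ]]
(array([70.7, 70.5]), [54, 78, 1363], array([0.3476, 0.8514]))
(array([120.9, 193.3]), [30, 55, 342], array([0.2224, 0.8566]))
[array([0.5876, 0.2404]), array([0.4466, 0.3953]), array([0.4373, 0.1882])]
```

View pics/w1.png

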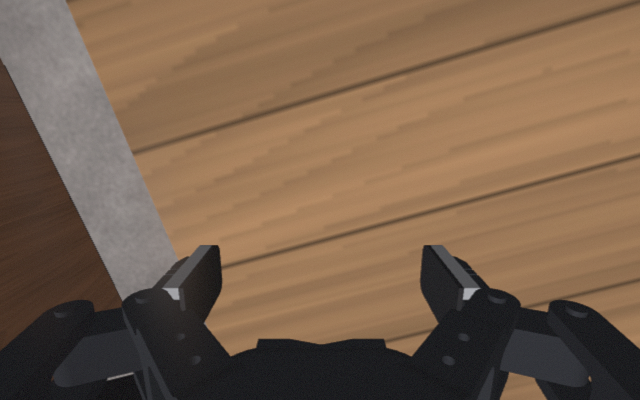

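The call was refused because every row needs a yaw value, so the wrist picture shows only bare table and the fingers. I'll send the move again with yaw filled in.

Request:
{"name": "servo_tool", "arguments": {"deltas": [{"delta_pos":[0.92,-0.9,-0.2],"yaw":0.3},{"delta_pos":[0.92,-0.9,-0.2],"yaw":0.3},{"delta_pos":[0.92,-0.9,-0.2],"yaw":0.3},{"delta_pos":[0.92,-0.9,-0.2],"yaw":0.3},{"delta_pos":[0.92,-0.9,-0.2],"yaw":0.3},{"delta_pos":[0.92,-0.9,-0.2],"yaw":0.3},{"delta_pos":[0.92,-0.9,-0.2],"yaw":0.35},{"delta_pos":[0,0,0],"yaw":0},{"delta_pos":[0,0,0],"yaw":0}], "claw": 60}}

```text
clock: 1.32
eef_pos: [0.4442, 0.3966, 0.1753]
tool_rot: [3.14, -0.088, -0.0]
force: [-1.3, 0.4, -0.2]
width: 0.0599
gripper_force: 0.0
```

```bash
python3 - <<'E'
from h import *
st(); im,K,C=cam("wrist"); cv2.imwrite("pics/w2.png",im); np.savez("w2.npz",im=im,K=K,C=C)
print(C.round(3)); [print(b) for b in blobs(im,K,C,.034,300,30000)]; print(cyls())
for c in cyls(): print(proj(K,C,np.append(c,.034)))
E
```

```text
t 1.32 pos [0.4442 0.3966 0.1753] yaw -3.2 F [-1.3  0.4 -0.2] w 0.0599 g 0.0 q [ 1.06  0.27 -0.25 -0.   -1.05  0.46]
[[-0.055 -0.965 -0.256  0.509]
 [-0.999  0.053  0.015  0.392]
 [-0.001  0.257 -0.966  0.318]
 [ 0.     0.     0.     1.   ]]
(array([511.8,   5.4]), [58, 15, 616], array([0.5765, 0.2422]))
(array([554.5, 176.8]), [60, 40, 1734], array([0.4395, 0.1926]))
(array([328. , 180.8]), [38, 39, 1150], array([0.4467, 0.3897]))
[array([0.5882, 0.2402]), array([0.4465, 0.3914]), array([0.4373, 0.1883])]
[515.95590019 -11.68354991]
[326.04563371 181.13049334]
[559.17720696 179.03923424]
```

View pics/w2.png

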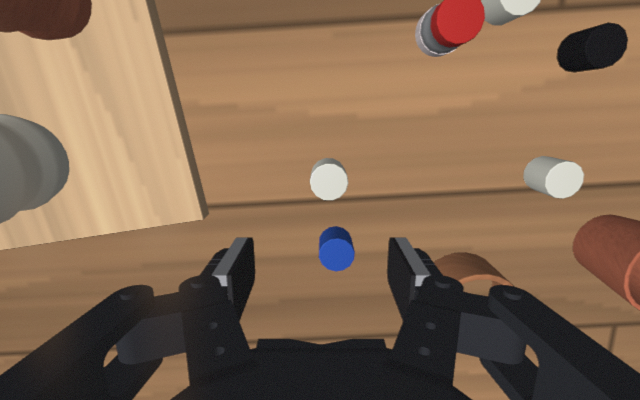

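The wrist view shows cylinder B at (328,181), between the finger lines, with blue behind it at (336,250). The position (0.446, 0.391) agrees across cameras, so I'll grasp it.

Request:
{"name": "servo_tool", "arguments": {"deltas": [{"delta_pos":[0.05,-0.13,-1],"yaw":0},{"delta_pos":[0,0,-1],"yaw":0},{"delta_pos":[0,0,-1],"yaw":0},{"delta_pos":[0,0,-0.9],"yaw":0},{"delta_pos":[0,0,-0.33],"yaw":0},{"delta_pos":[0,0,0],"yaw":0}]}}

```text
clock: 2.22
eef_pos: [0.4456, 0.3919, 0.0059]
tool_rot: [3.139, -0.084, -0.001]
force: [0.4, 0.5, 0.7]
width: 0.0596
gripper_force: 0.0
```

Request:
{"name": "servo_tool", "arguments": {"deltas": [{"delta_pos":[0,0,0],"yaw":0},{"delta_pos":[0,0,0],"yaw":0},{"delta_pos":[0,0,0],"yaw":0},{"delta_pos":[0,0,0],"yaw":0},{"delta_pos":[0,0,0],"yaw":0}], "claw": 20}}

```text
clock: 2.85
eef_pos: [0.4466, 0.3925, 0.008]
tool_rot: [-3.138, 0.085, -0.003]
force: [-0.9, -1.2, 6.3]
width: 0.0326
gripper_force: 59.4
```

Request:
{"name": "servo_tool", "arguments": {"deltas": [{"delta_pos":[0,0,0.7],"yaw":0},{"delta_pos":[0,0,1],"yaw":0},{"delta_pos":[0,0,1],"yaw":0},{"delta_pos":[0,0,1],"yaw":0},{"delta_pos":[0.3,-0.9,1],"yaw":0},{"delta_pos":[0.3,-0.95,0.8],"yaw":0},{"delta_pos":[0.3,-0.95,0],"yaw":0}]}}

```text
clock: 3.72
eef_pos: [0.4833, 0.2794, 0.2301]
tool_rot: [-3.135, 0.085, -0.007]
force: [-0.2, -1.1, -0.7]
width: 0.0321
gripper_force: 59.8
```

Request:
{"name": "servo_tool", "arguments": {"deltas": [{"delta_pos":[0.3,-0.95,0],"yaw":0},{"delta_pos":[0.3,-0.95,0],"yaw":0},{"delta_pos":[0.3,-0.95,0],"yaw":0},{"delta_pos":[0.3,-0.95,0],"yaw":0},{"delta_pos":[0.3,-0.95,0],"yaw":0},{"delta_pos":[0.3,-0.95,0],"yaw":0},{"delta_pos":[0.3,-0.95,0],"yaw":0},{"delta_pos":[0.3,-0.8,0],"yaw":0},{"delta_pos":[0,0,0],"yaw":0},{"delta_pos":[0,0,0],"yaw":0}]}}

```text
clock: 4.97
eef_pos: [0.5778, -0.0185, 0.2265]
tool_rot: [-3.14, 0.087, -0.001]
force: [0.1, 0.1, -0.2]
width: 0.0323
gripper_force: 59.9
```

```bash
python3 - <<'E'
from h import *
st(); im,K,C=cam("wrist"); cv2.imwrite("pics/w3.png",im); np.savez("w3.npz",im=im,K=K,C=C); print(cyls())
E
```

```text
t 4.97 pos [ 0.5778 -0.0185  0.2265] yaw -3.2 F [ 0.1  0.1 -0.2] w 0.0323 g 59.9 q [ 0.31  0.2  -0.21 -0.   -1.15  1.21]
[]
```

View pics/w3.png

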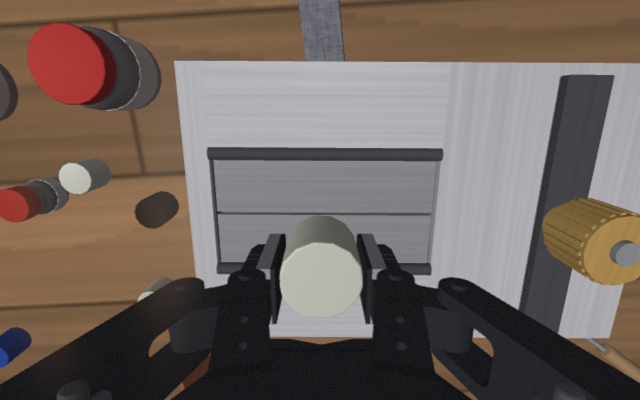

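The wrist view shows the cylinder held above the lid. The flap meeting line is at row 213, the port ends are at columns 212 and 436, and the nut is at (626,252). I'll check the port centre.

```bash
python3 - <<'E'
from h import *
d=np.load("w3.npz");K,C=d["K"],d["C"]
for p in [(325,213),(220,213),(433,213),(176,62)]: print(p,ray(K,C,*p,.17).round(4))
m=np.load("mill.npy");c,s=np.cos(m[2]),np.sin(m[2])
for q in [(0,.0815),(.09,.165)]: print(m[:2]+[c*q[0]-s*q[1],s*q[0]+c*q[1]])
for z in (.22,.225,.23,.235): print(z,ray(K,C,626,252,z)[:2])
print(m[:2]+[s*.06,-.06*c])
E
```

```text
(325, 213) [ 0.5784 -0.0217  0.17  ]
(220, 213) [0.582  0.0443 0.17  ]
(433, 213) [ 0.5748 -0.0894  0.17  ]
(176, 62) [0.6716 0.0572 0.17  ]
[ 0.57661877 -0.01783428]
[0.67112223 0.06053246]
0.22 [ 0.56686157 -0.16682799]
0.225 [ 0.56940563 -0.16199409]
0.23 [ 0.57194969 -0.15716019]
0.235 [ 0.57449374 -0.15232629]
[ 0.56875122 -0.15911539]
```

Request:
{"name": "servo_tool", "arguments": {"deltas": [{"delta_pos":[0,-0.05,-0.8],"yaw":0},{"delta_pos":[0,0,-0.45],"yaw":0},{"delta_pos":[0,0,-0.45],"yaw":0},{"delta_pos":[0,0,-0.45],"yaw":0},{"delta_pos":[0,0,-0.45],"yaw":0},{"delta_pos":[0,0,-0.1],"yaw":0},{"delta_pos":[0,0,0],"yaw":0},{"delta_pos":[0,0,0],"yaw":0}]}}

```text
clock: 6.08
eef_pos: [0.5782, -0.0201, 0.1186]
tool_rot: [-3.14, 0.085, -0.001]
force: [0.3, 1.5, -2.3]
width: 0.0326
gripper_force: 59.9
```

Request:
{"name": "servo_tool", "arguments": {"deltas": [{"delta_pos":[0,0,0],"yaw":0},{"delta_pos":[0,0,0],"yaw":0},{"delta_pos":[0,0,0],"yaw":0},{"delta_pos":[0,0,0],"yaw":0},{"delta_pos":[0,0,0],"yaw":0}], "claw": 60}}

```text
clock: 6.7
eef_pos: [0.5781, -0.0206, 0.1182]
tool_rot: [3.14, -0.086, 0.0]
force: [0.4, -1.9, 0.5]
width: 0.0595
gripper_force: 0.9
```

```bash
python3 - <<'E'
from h import *
st(); im,K,C=cam("wrist"); cv2.imwrite("pics/w4.png",im)
E
```

```text
t 6.7 pos [ 0.5781 -0.0206  0.1182] yaw -3.1 F [ 0.4 -1.9  0.5] w 0.0595 g 0.9 q [ 0.3   0.3  -0.35  0.   -0.92  1.21]
```

View pics/w4.png

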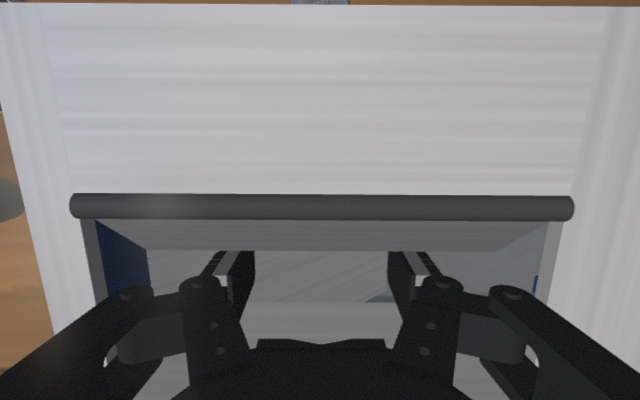

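The cylinder has dropped: the port between the open fingers is empty. On to cylinder C.

Request:
{"name": "servo_tool", "arguments": {"deltas": [{"delta_pos":[0,0,0.6],"yaw":0},{"delta_pos":[0,0,1],"yaw":0},{"delta_pos":[0,0,1],"yaw":0},{"delta_pos":[-0.6,0.86,0],"yaw":0},{"delta_pos":[-0.6,0.86,0],"yaw":0},{"delta_pos":[-0.6,0.86,0],"yaw":0},{"delta_pos":[-0.6,0.86,-0.4],"yaw":0},{"delta_pos":[-0.6,0.86,-0.4],"yaw":0},{"delta_pos":[-0.55,0.86,-0.5],"yaw":0},{"delta_pos":[0,0,0],"yaw":0},{"delta_pos":[0,0,0],"yaw":0}]}}

```text
clock: 8.12
eef_pos: [0.4361, 0.1861, 0.1704]
tool_rot: [3.14, -0.084, 0.0]
force: [1.6, -0.9, -0.0]
width: 0.0602
gripper_force: 0.0
```

```bash
python3 - <<'E'
from h import *
st(); im,K,C=cam("wrist"); cv2.imwrite("pics/w5.png",im)
[print(b) for b in blobs(im,K,C,.034,500,3000)]; print(cyls())
im,K,C=cam("scene"); cv2.imwrite("pics/s5.png",im); print([b for b in blobs(im,K,C,.021,60,220)])
E
```

```text
t 8.12 pos [0.4361 0.1861 0.1704] yaw -3.1 F [ 1.6 -0.9 -0. ] w 0.0602 g 0.0 q [ 0.82  0.08 -0.51  0.   -0.99  0.7 ]
(array([244.6,   7.5]), [43, 19, 617], array([0.5769, 0.2359]))
(array([322.8, 183.8]), [39, 42, 1212], array([0.4374, 0.1838]))
[array([0.588 , 0.2401])]
[(array([424.7,  88.6]), [25, 18, 104], array([-0.2493,  0.2836])), (array([ 90. , 211.5]), [24, 12, 153], array([ 0.598 , -0.7027])), (array([117.4, 216.5]), [26, 19, 196], array([ 0.6018, -0.6133])), (array([388.1, 211.1]), [11, 16, 135], array([0.4344, 0.1852])), (array([402.6, 252.8]), [12, 17, 154], array([0.5848, 0.2369])), (array([381.7, 284.4]), [24, 20, 212], array([0.7   , 0.1868])), (array([438. , 294.2]), [22, 11, 143], array([0.704 , 0.3366])), (array([633.8, 301.3]), [14, 22, 140], array([0.6349, 0.8484]))]
```

Request:
{"name": "servo_tool", "arguments": {"deltas": [{"delta_pos":[0.02,-0.03,-1],"yaw":0},{"delta_pos":[0,0,-1],"yaw":0},{"delta_pos":[0,0,-1],"yaw":0},{"delta_pos":[0,0,-0.75],"yaw":0},{"delta_pos":[0,0,-0.3],"yaw":0},{"delta_pos":[0,0,0],"yaw":0}]}}

```text
clock: 9.02
eef_pos: [0.4371, 0.1843, 0.0079]
tool_rot: [3.14, -0.087, -0.001]
force: [0.6, 0.6, -0.1]
width: 0.0602
gripper_force: 0.0
```

Request:
{"name": "servo_tool", "arguments": {"deltas": [{"delta_pos":[0,0,0],"yaw":0},{"delta_pos":[0,0,0],"yaw":0},{"delta_pos":[0,0,0],"yaw":0},{"delta_pos":[0,0,0],"yaw":0},{"delta_pos":[0,0,0],"yaw":0}], "claw": 20}}

```text
clock: 9.65
eef_pos: [0.4375, 0.1852, 0.0096]
tool_rot: [-3.139, 0.085, -0.003]
force: [-1.3, -0.9, 5.6]
width: 0.0325
gripper_force: 59.0
```

Request:
{"name": "servo_tool", "arguments": {"deltas": [{"delta_pos":[0,0,0.7],"yaw":0},{"delta_pos":[0,0,1],"yaw":0},{"delta_pos":[0,0,1],"yaw":0},{"delta_pos":[0,0,1],"yaw":0},{"delta_pos":[0,0,1],"yaw":0},{"delta_pos":[0.6,-0.86,0.8],"yaw":0},{"delta_pos":[0.6,-0.86,0],"yaw":0},{"delta_pos":[0.6,-0.86,0],"yaw":0},{"delta_pos":[0.6,-0.86,0],"yaw":0},{"delta_pos":[0.6,-0.86,0],"yaw":0},{"delta_pos":[0.53,-0.84,0],"yaw":0},{"delta_pos":[0,0,0],"yaw":0}]}}

```text
clock: 11.15
eef_pos: [0.5786, -0.0229, 0.2284]
tool_rot: [-3.14, 0.09, -0.0]
force: [-1.0, 0.8, -1.7]
width: 0.0325
gripper_force: 60.0
```

Request:
{"name": "servo_tool", "arguments": {"deltas": [{"delta_pos":[0,0,0],"yaw":0}]}}

```text
clock: 11.28
eef_pos: [0.5776, -0.0209, 0.2285]
tool_rot: [-3.14, 0.087, -0.001]
force: [0.2, -0.3, -1.8]
width: 0.0318
gripper_force: 60.0
```

Request:
{"name": "servo_tool", "arguments": {"deltas": [{"delta_pos":[0,0,-0.8],"yaw":0},{"delta_pos":[0,0,-0.45],"yaw":0},{"delta_pos":[0,0,-0.45],"yaw":0},{"delta_pos":[0,0,-0.45],"yaw":0},{"delta_pos":[0,0,-0.45],"yaw":0},{"delta_pos":[0,0,-0.15],"yaw":0},{"delta_pos":[0,0,0],"yaw":0},{"delta_pos":[0,0,0],"yaw":0}]}}

```text
clock: 12.28
eef_pos: [0.578, -0.0205, 0.1186]
tool_rot: [-3.14, 0.085, -0.001]
force: [-0.5, 0.7, -3.2]
width: 0.0322
gripper_force: 60.0
```

Request:
{"name": "servo_tool", "arguments": {"deltas": [{"delta_pos":[0,0,0],"yaw":0},{"delta_pos":[0,0,0],"yaw":0},{"delta_pos":[0,0,0],"yaw":0},{"delta_pos":[0,0,0],"yaw":0},{"delta_pos":[0,0,0],"yaw":0}], "claw": 60}}

```text
clock: 12.9
eef_pos: [0.5782, -0.021, 0.1182]
tool_rot: [3.14, -0.086, 0.001]
force: [1.3, -0.1, 0.0]
width: 0.0596
gripper_force: 0.9
```

Request:
{"name": "servo_tool", "arguments": {"deltas": [{"delta_pos":[0,0,0.6],"yaw":0},{"delta_pos":[0,0,1],"yaw":0},{"delta_pos":[0,0,1],"yaw":0},{"delta_pos":[0,0,0.2],"yaw":0},{"delta_pos":[0,0,0],"yaw":0}]}}

```text
clock: 13.52
eef_pos: [0.578, -0.0207, 0.2303]
tool_rot: [-3.14, 0.086, -0.001]
force: [0.1, 0.3, 0.0]
width: 0.0599
gripper_force: 0.0
```

```bash
python3 - <<'E'
from h import *
st(); im,K,C=cam("wrist"); cv2.imwrite("pics/w6.png",im); np.savez("w6.npz",im=im,K=K,C=C)
print([b for b in blobs(im,K,C,.034,300,3000)]);
im,K,C=cam("scene"); cv2.imwrite("pics/s6.png",im); print([b for b in blobs(im,K,C,.021,60,220) if .3<b[2][0]<.8])
E
```

```text
t 13.53 pos [ 0.578  -0.0207  0.2303] yaw -3.1 F [0.1 0.3 0. ] w 0.0599 g 0.0 q [ 0.3   0.2  -0.21 -0.   -1.16  1.21]
[(array([ 75.1, 177.5]), [31, 30, 743], array([0.5861, 0.235 ])), (array([583.6, 301.9]), [60, 67, 2550], array([ 0.4104, -0.3151]))]
[(array([ 90. , 211.5]), [24, 12, 154], array([ 0.5979, -0.7029])), (array([117.4, 216.5]), [26, 19, 196], array([ 0.6018, -0.6133])), (array([402.6, 252.8]), [12, 17, 153], array([0.5847, 0.2369])), (array([381.6, 284.4]), [25, 21, 215], array([0.7001, 0.1866])), (array([439.9, 292.3]), [24, 19, 187], array([0.6972, 0.3414]))]
```

View pics/w6.png

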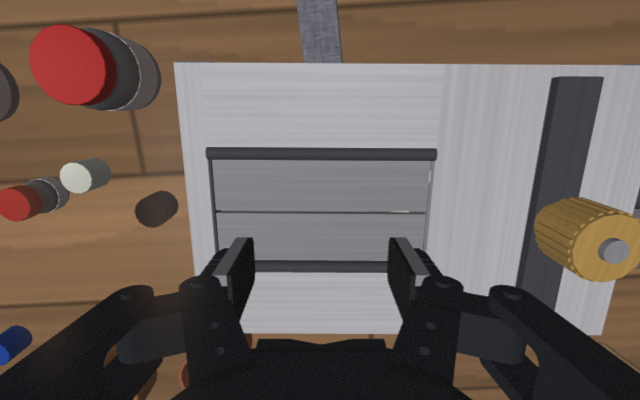

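The flaps are shut with the meeting line level at row 212, and only cylinder A is left, at (84,176). I'll go there with the tool turned so the fingers clear the small jar.

Request:
{"name": "servo_tool", "arguments": {"deltas": [{"delta_pos":[0,0.92,0],"yaw":-1},{"delta_pos":[0,0.92,0],"yaw":-1},{"delta_pos":[0,0.92,0],"yaw":-1},{"delta_pos":[0.05,0.92,0],"yaw":-1},{"delta_pos":[0.05,0.92,0],"yaw":-1},{"delta_pos":[0.05,0.92,-0.5],"yaw":-1},{"delta_pos":[0.05,0.92,-0.5],"yaw":-1},{"delta_pos":[0,0,-0.5],"yaw":-1},{"delta_pos":[0,0,0],"yaw":-1},{"delta_pos":[0,0,0],"yaw":-1},{"delta_pos":[0,0,0],"yaw":-1},{"delta_pos":[0,0,0],"yaw":0}], "claw": 54}}

```text
clock: 15.12
eef_pos: [0.5854, 0.2363, 0.1686]
tool_rot: [2.586, -1.78, -0.001]
force: [-0.4, -1.5, 0.2]
width: 0.0537
gripper_force: 0.0
```

Request:
{"name": "servo_tool", "arguments": {"deltas": [{"delta_pos":[0,0,0],"yaw":0}]}}

```text
clock: 15.25
eef_pos: [0.5857, 0.2365, 0.1693]
tool_rot: [2.588, -1.779, -0.001]
force: [-0.8, 0.7, 0.2]
width: 0.0541
gripper_force: 0.0
```

```bash
python3 - <<'E'
from h import *
st(); im,K,C=cam("wrist"); cv2.imwrite("pics/w7.png",im)
print([b for b in blobs(im,K,C,.034,500,3000)]);
im,K,C=cam("scene"); print([b for b in blobs(im,K,C,.021,60,220) if .3<b[2][0]<.8])
E
```

```text
t 15.25 pos [0.5857 0.2365 0.1693] yaw -69.0 F [-0.8  0.7  0.2] w 0.0541 g 0.0 q [ 0.69  0.33 -0.17 -0.   -1.07 -0.33]
[(array([320.8, 183.8]), [39, 38, 1161], array([0.5862, 0.2349]))]
[(array([ 89.9, 211.5]), [24, 12, 155], array([ 0.598, -0.703])), (array([117.4, 216.5]), [26, 19, 204], array([ 0.6019, -0.6132])), (array([ 20.1, 244.4]), [38, 50, 62], array([ 0.7477, -0.8342])), (array([402.5, 252.9]), [12, 17, 156], array([0.5851, 0.2368])), (array([439.5, 292.1]), [25, 19, 202], array([0.697 , 0.3404]))]
```

View pics/w7.png

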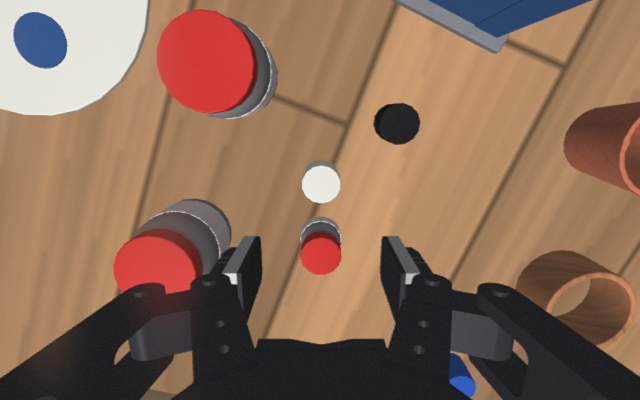

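The wrist view shows cylinder A at (321,184) between the finger lines. The small jar at (321,250) lies behind it, clear of both fingers. I'll descend.

Request:
{"name": "servo_tool", "arguments": {"deltas": [{"delta_pos":[0.01,-0.03,-1],"yaw":0},{"delta_pos":[0,0,-1],"yaw":0},{"delta_pos":[0,0,-1],"yaw":0},{"delta_pos":[0,0,-0.7],"yaw":0},{"delta_pos":[0,0,-0.3],"yaw":0},{"delta_pos":[0,0,0],"yaw":0}]}}

```text
clock: 16.1
eef_pos: [0.5863, 0.2354, 0.0097]
tool_rot: [2.587, -1.781, -0.0]
force: [0.0, -0.7, 0.2]
width: 0.0543
gripper_force: 0.0
```

Request:
{"name": "servo_tool", "arguments": {"deltas": [{"delta_pos":[0,0,0],"yaw":0},{"delta_pos":[0,0,0],"yaw":0},{"delta_pos":[0,0,0],"yaw":0},{"delta_pos":[0,0,0],"yaw":0},{"delta_pos":[0,0,0],"yaw":0}], "claw": 20}}

```text
clock: 16.73
eef_pos: [0.5873, 0.2362, 0.0118]
tool_rot: [-2.586, 1.78, -0.002]
force: [-1.2, -0.4, 6.6]
width: 0.0323
gripper_force: 59.8
```

Request:
{"name": "servo_tool", "arguments": {"deltas": [{"delta_pos":[0,0,0.7],"yaw":0},{"delta_pos":[0,0,1],"yaw":0},{"delta_pos":[0,0,1],"yaw":0},{"delta_pos":[0,0,1],"yaw":1},{"delta_pos":[0,0,1],"yaw":1},{"delta_pos":[0,-0.92,0.8],"yaw":1},{"delta_pos":[0,-0.92,0],"yaw":1},{"delta_pos":[0,-0.92,0],"yaw":1},{"delta_pos":[-0.05,-0.92,0],"yaw":1},{"delta_pos":[-0.05,-0.92,0],"yaw":1},{"delta_pos":[-0.05,-0.9,0],"yaw":1},{"delta_pos":[-0.05,-0.9,0],"yaw":1}]}}

```text
clock: 18.23
eef_pos: [0.578, -0.0216, 0.2305]
tool_rot: [-3.114, 0.408, -0.001]
force: [0.5, -0.2, -1.0]
width: 0.0323
gripper_force: 59.8
```

Request:
{"name": "servo_tool", "arguments": {"deltas": [{"delta_pos":[0,0,0],"yaw":1},{"delta_pos":[0,0,0],"yaw":1},{"delta_pos":[0,0,0],"yaw":0},{"delta_pos":[0,0,0],"yaw":0}]}}

```text
clock: 18.73
eef_pos: [0.5783, -0.0204, 0.2303]
tool_rot: [-3.14, 0.089, -0.0]
force: [-0.2, 0.2, -1.3]
width: 0.032
gripper_force: 59.8
```

```bash
python3 -c "
from h import *
st()"
```

```text
t 18.73 pos [ 0.5783 -0.0204  0.2303] yaw -3.3 F [-0.2  0.2 -1.3] w 0.032 g 59.8 q [ 0.3   0.2  -0.21 -0.   -1.16  1.21]
```

Request:
{"name": "servo_tool", "arguments": {"deltas": [{"delta_pos":[0,0,-0.8],"yaw":0},{"delta_pos":[0,0,-0.45],"yaw":0},{"delta_pos":[0,0,-0.45],"yaw":0},{"delta_pos":[0,0,-0.45],"yaw":0},{"delta_pos":[0,0,-0.45],"yaw":0},{"delta_pos":[0,0,-0.15],"yaw":0},{"delta_pos":[0,0,0],"yaw":0},{"delta_pos":[0,0,0],"yaw":0}]}}

```text
clock: 19.73
eef_pos: [0.5785, -0.0204, 0.1205]
tool_rot: [-3.14, 0.086, -0.0]
force: [-0.3, 0.5, -3.4]
width: 0.0322
gripper_force: 59.8
```

Request:
{"name": "servo_tool", "arguments": {"deltas": [{"delta_pos":[0,0,0],"yaw":0},{"delta_pos":[0,0,0],"yaw":0},{"delta_pos":[0,0,0],"yaw":0},{"delta_pos":[0,0,0],"yaw":0},{"delta_pos":[0,0,0],"yaw":0}], "claw": 60}}

```text
clock: 20.35
eef_pos: [0.5786, -0.0205, 0.1203]
tool_rot: [3.14, -0.086, 0.001]
force: [1.4, -0.9, 1.2]
width: 0.0599
gripper_force: 1.0
```

Request:
{"name": "servo_tool", "arguments": {"deltas": [{"delta_pos":[0,0,0.6],"yaw":0},{"delta_pos":[0,0,1],"yaw":0},{"delta_pos":[0,0,1],"yaw":0},{"delta_pos":[0,0,1],"yaw":0},{"delta_pos":[0,0,1],"yaw":0},{"delta_pos":[0,0,0],"yaw":0}], "claw": 85}}

```text
clock: 21.1
eef_pos: [0.5798, -0.0203, 0.3078]
tool_rot: [-3.139, 0.085, -0.009]
force: [0.0, -0.9, -0.7]
width: 0.0848
gripper_force: 0.0
```

```bash
python3 - <<'E'
from h import *
st(); w,K,C=cam("wrist"); np.savez("w8.npz",im=w,K=K,C=C)
s,Ks,Cs=cam("scene"); np.savez("s8.npz",im=s,K=Ks,C=Cs)
cv2.imwrite("pics/w8.png",w); cv2.imwrite("pics/s8.png",cv2.resize(s[140:320,180:480],None,fx=2.66,fy=2.66,interpolation=cv2.INTER_CUBIC))
E
```

```text
t 21.1 pos [ 0.5798 -0.0203  0.3078] yaw -3.1 F [ 0.  -0.9 -0.7] w 0.0848 g 0.0 q [ 0.3   0.16 -0.08  0.   -1.32  1.21]
```

View pics/w8.png

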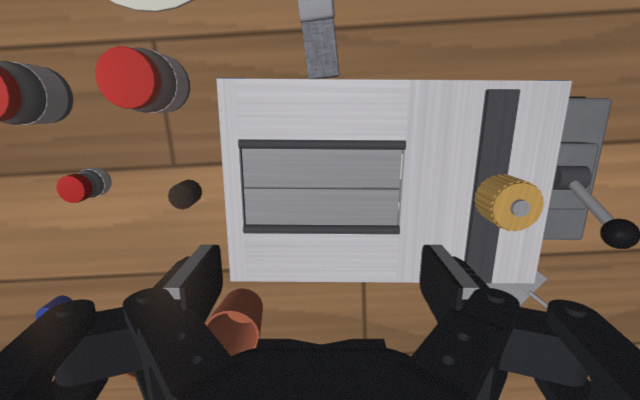

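View pics/s8.png

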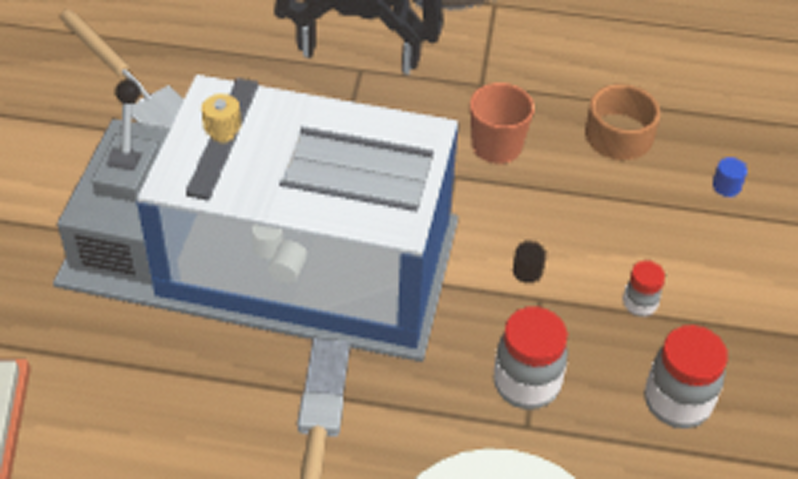

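Both flaps are shut, white cylinders are visible inside the tub, and none are left on the table. In the wrist view the nut top is near (521,208) and the lever ball at (620,233). Next is the nut's height.

```bash
python3 - <<'E'
from h import *
from scipy.optimize import least_squares
V=[("w3",(626,252)),("w8",(521,208)),("scene",((326+.5)/4.8-.5+195,(93+.5)/4.8-.5+160)),("top",((484+.5)/5.5-.5+290,(230.5)/5.5-.5+155))]
D=[(np.load(n+".npz"),p) for n,p in V]
for S in (D[:2],D[2:],D):
    r=least_squares(lambda X:np.concatenate([(proj(d["K"],d["C"],X)-p) for d,p in S]),[.57,-.16,.22]);print("stud top",r.x.round(4),r.fun.round(1))
s=np.load("scene.npz");K,C=s["K"],s["C"]
a=np.linspace(0,2*np.pi,72)
for zt in (.205,.21,.215,.22,.225):
    f=lambda z,r:np.array([(proj(K,C,[.5688+r*np.cos(t),-.1591+r*np.sin(t),z])-[195,160]+.5)*4.8-.5 for t in a])
    t,b=f(zt,.018),f(zt-.03,.018)
    print(zt,"rows top..bot",t[:,1].min().round(0),b[:,1].max().round(0),"cols",t[:,0].min().round(0),t[:,0].max().round(0))
# bar top: measure bar end edges in scene crop (245..310,262) near end at mill x=+82.5
m=np.load("mill.npy");c,sn=np.cos(m[2]),np.sin(m[2])
for z in (.176,.18,.185,.19,.195):
    q=[(proj(K,C,[m[0]+c*x-sn*y,m[1]+sn*x+c*y,z])-[195,160]+.5)*4.8-.5 for x,y in ((.0825,-.072),(.0825,-.048),(-.0825,-.048))]
    print("bar",z,np.round(q).tolist())
for px in [(620,233)]:
    d=np.load("w8.npz"); print("ball",[ray(d["K"],d["C"],*px,z).round(3).tolist() for z in (.17,.18,.19)])
E
```

```text
stud top [ 0.569  -0.1625  0.2244] [-0.1  0.3  0.2 -0.4]
stud top [ 0.5692 -0.1585  0.2295] [ 0.2  0.   0.2 -0. ]
stud top [ 0.5699 -0.1607  0.2265] [ 0.2  0.6 -0.6 -0.7 -0.6  0.9  0.8 -0.1]
0.205 rows top..bot 101.0 185.0 cols 297.0 362.0
0.21 rows top..bot 94.0 178.0 cols 296.0 361.0
0.215 rows top..bot 88.0 172.0 cols 295.0 361.0
0.22 rows top..bot 82.0 166.0 cols 294.0 360.0
0.225 rows top..bot 75.0 160.0 cols 293.0 360.0
bar 0.176 [[266.0, 264.0], [308.0, 272.0], [395.0, 64.0]]
bar 0.18 [[265.0, 259.0], [308.0, 267.0], [395.0, 59.0]]
bar 0.185 [[264.0, 253.0], [307.0, 261.0], [395.0, 53.0]]
bar 0.19 [[263.0, 247.0], [306.0, 255.0], [394.0, 47.0]]
bar 0.195 [[262.0, 241.0], [305.0, 249.0], [394.0, 40.0]]
ball [[0.522, -0.286, 0.17], [0.527, -0.277, 0.18], [0.531, -0.268, 0.19]]
```

Request:
{"name": "servo_tool", "arguments": {"deltas": [{"delta_pos":[-0.06,-0.87,0],"yaw":1},{"delta_pos":[-0.06,-0.87,0],"yaw":1},{"delta_pos":[-0.06,-0.87,0],"yaw":1},{"delta_pos":[-0.06,-0.87,0],"yaw":1},{"delta_pos":[0,0,0],"yaw":1},{"delta_pos":[0,0,0],"yaw":1},{"delta_pos":[0,0,0],"yaw":1},{"delta_pos":[0,0,0],"yaw":1},{"delta_pos":[0,0,0],"yaw":1},{"delta_pos":[0,0,0],"yaw":1},{"delta_pos":[0,0,0],"yaw":1},{"delta_pos":[0,0,0],"yaw":1}]}}

```text
clock: 22.7
eef_pos: [0.5682, -0.1595, 0.3024]
tool_rot: [-2.586, -1.78, 0.003]
force: [-0.5, -0.8, 0.1]
width: 0.0852
gripper_force: 0.0
```

Request:
{"name": "servo_tool", "arguments": {"deltas": [{"delta_pos":[0,0,0],"yaw":1},{"delta_pos":[0,0,0],"yaw":0},{"delta_pos":[0,0,0],"yaw":0}]}}

```text
clock: 23.08
eef_pos: [0.5685, -0.1596, 0.3033]
tool_rot: [-2.496, -1.906, 0.002]
force: [0.1, 0.3, 0.4]
width: 0.0852
gripper_force: 0.0
```

```bash
python3 - <<'E'
from h import *
st(); w,K,C=cam("wrist"); cv2.imwrite("pics/w9.png",w); np.savez("w9.npz",im=w,K=K,C=C)
p=w.astype(int); m=((p[:,:,2]-p[:,:,0]>70)&(p[:,:,1]-p[:,:,0]>40)&(p[:,:,2]>140)).astype(np.uint8)
n,l,s,ce=cv2.connectedComponentsWithStats(m)
for i in range(1,n):
    if s[i,4]>300: print(s[i],ce[i],ray(K,C,*ce[i],.215))
print("expected top",proj(K,C,[.5695,-.16,.225]))
E
```

```text
t 23.07 pos [ 0.5685 -0.1596  0.3033] yaw 74.7 F [0.1 0.3 0.4] w 0.0852 g 0.0 q [ 0.06  0.18 -0.06 -0.   -1.32  2.82]
[ 296  172   53   57 1839] [321.83088635 201.47743339] [ 0.56919416 -0.16116143  0.215     ]
expected top [321.85350766 203.77154791]
```

View pics/w9.png

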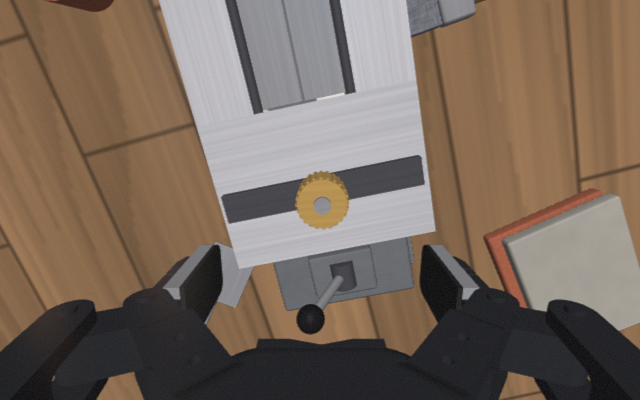

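The nut's top is at (322,204) with the stud at (322,205). That puts it at about (0.569, −0.161), right below the tool. I'll descend and grip.

Request:
{"name": "servo_tool", "arguments": {"deltas": [{"delta_pos":[0.01,-0.03,-0.9],"yaw":0},{"delta_pos":[0,0,-0.9],"yaw":0},{"delta_pos":[0,0,-0.6],"yaw":0},{"delta_pos":[0,0,-0.28],"yaw":0},{"delta_pos":[0,0,0],"yaw":0}], "claw": 60}}

```text
clock: 23.75
eef_pos: [0.569, -0.1609, 0.1966]
tool_rot: [-2.495, -1.909, 0.001]
force: [0.0, 0.5, 0.8]
width: 0.0598
gripper_force: 0.0
```

Request:
{"name": "servo_tool", "arguments": {"deltas": [{"delta_pos":[0,0,0],"yaw":0},{"delta_pos":[0,0,0],"yaw":0},{"delta_pos":[0,0,0],"yaw":0},{"delta_pos":[0,0,0],"yaw":0},{"delta_pos":[0,0,0],"yaw":0}], "claw": 20}}

```text
clock: 24.38
eef_pos: [0.5691, -0.1607, 0.1986]
tool_rot: [2.494, 1.909, 0.001]
force: [-3.3, 1.6, 5.2]
width: 0.0345
gripper_force: 59.5
```

Request:
{"name": "servo_tool", "arguments": {"deltas": [{"delta_pos":[0,0,-0.002],"yaw":-0.5},{"delta_pos":[0,0,-0.002],"yaw":-0.7},{"delta_pos":[0,0,-0.002],"yaw":-0.9},{"delta_pos":[0,0,-0.002],"yaw":-0.9}]}}

```text
clock: 24.88
eef_pos: [0.569, -0.1607, 0.1983]
tool_rot: [2.764, 1.492, 0.001]
force: [-5.8, 2.5, 7.0]
width: 0.0345
gripper_force: 59.6
```

```bash
python3 -c "
from h import *
st(); print(observe()['torque'])"
```

```text
t 24.88 pos [ 0.569  -0.1607  0.1983] yaw 56.7 F [-5.8  2.5  7. ] w 0.0345 g 59.6 q [ 0.06  0.25 -0.23 -0.   -1.1   2.51]
[0.96954353 1.65319482 0.09628196]
```

Request:
{"name": "servo_tool", "arguments": {"deltas": [{"delta_pos":[0,0,-0.0023],"yaw":-1},{"delta_pos":[0,0,-0.0023],"yaw":-1},{"delta_pos":[0,0,-0.0023],"yaw":-1},{"delta_pos":[0,0,-0.0023],"yaw":-1},{"delta_pos":[0,0,-0.0023],"yaw":-1},{"delta_pos":[0,0,-0.0023],"yaw":-1},{"delta_pos":[0,0,-0.0023],"yaw":-1},{"delta_pos":[0,0,-0.0023],"yaw":-1},{"delta_pos":[0,0,-0.0023],"yaw":-1},{"delta_pos":[0,0,-0.0023],"yaw":-1},{"delta_pos":[0,0,-0.0023],"yaw":-1},{"delta_pos":[0,0,-0.0023],"yaw":-1}]}}

```text
clock: 26.38
eef_pos: [0.5689, -0.1603, 0.1972]
tool_rot: [-3.113, 0.418, -0.001]
force: [-5.7, 4.6, 7.6]
width: 0.0344
gripper_force: 59.7
```

Request:
{"name": "servo_tool", "arguments": {"deltas": [{"delta_pos":[0,0,-0.0023],"yaw":-1},{"delta_pos":[0,0,-0.0023],"yaw":-1},{"delta_pos":[0,0,-0.0023],"yaw":-1},{"delta_pos":[0,0,-0.0023],"yaw":-1},{"delta_pos":[0,0,-0.0023],"yaw":-1},{"delta_pos":[0,0,-0.0023],"yaw":-1},{"delta_pos":[0,0,-0.0023],"yaw":-1},{"delta_pos":[0,0,-0.0023],"yaw":-1},{"delta_pos":[0,0,-0.0023],"yaw":-1},{"delta_pos":[0,0,-0.0023],"yaw":-1},{"delta_pos":[0,0,-0.0023],"yaw":-1},{"delta_pos":[0,0,-0.0023],"yaw":-1}]}}

```text
clock: 27.88
eef_pos: [0.5692, -0.1601, 0.1961]
tool_rot: [-2.272, 2.167, -0.001]
force: [-3.9, 6.7, 6.9]
width: 0.0344
gripper_force: 59.8
```

Request:
{"name": "servo_tool", "arguments": {"deltas": [{"delta_pos":[0,0,-0.0023],"yaw":-1},{"delta_pos":[0,0,-0.0023],"yaw":-1},{"delta_pos":[0,0,-0.0023],"yaw":-1},{"delta_pos":[0,0,-0.0023],"yaw":-1},{"delta_pos":[0,0,-0.0023],"yaw":-1},{"delta_pos":[0,0,-0.0023],"yaw":-1},{"delta_pos":[0,0,-0.0023],"yaw":-1},{"delta_pos":[0,0,-0.0023],"yaw":-1},{"delta_pos":[0,0,-0.0023],"yaw":-1},{"delta_pos":[0,0,-0.0023],"yaw":-1},{"delta_pos":[0,0,-0.0023],"yaw":-1},{"delta_pos":[0,0,-0.0023],"yaw":-1}]}}

```text
clock: 29.38
eef_pos: [0.5696, -0.1603, 0.195]
tool_rot: [-0.564, 3.088, 0.0]
force: [-2.8, 4.6, 4.7]
width: 0.0345
gripper_force: 59.7
```

Request:
{"name": "servo_tool", "arguments": {"deltas": [{"delta_pos":[0,0,-0.0023],"yaw":-1},{"delta_pos":[0,0,-0.0023],"yaw":-1},{"delta_pos":[0,0,-0.0023],"yaw":-1},{"delta_pos":[0,0,-0.0023],"yaw":-1},{"delta_pos":[0,0,-0.0023],"yaw":-1},{"delta_pos":[0,0,-0.0023],"yaw":-1},{"delta_pos":[0,0,-0.0023],"yaw":-1},{"delta_pos":[0,0,-0.0023],"yaw":-1},{"delta_pos":[0,0,-0.0023],"yaw":-1},{"delta_pos":[0,0,-0.0023],"yaw":-1},{"delta_pos":[0,0,-0.0023],"yaw":-1},{"delta_pos":[0,0,0],"yaw":0}]}}

```text
clock: 30.88
eef_pos: [0.5695, -0.1607, 0.194]
tool_rot: [1.207, 2.899, 0.001]
force: [-3.3, 2.0, 5.5]
width: 0.0342
gripper_force: 59.7
```

```bash
python3 -c "
from h import *
st(); print(observe()['torque'])"
```

```text
t 30.88 pos [ 0.5695 -0.1607  0.194 ] yaw 134.8 F [-3.3  2.   5.5] w 0.0342 g 59.7 q [ 0.06  0.25 -0.23 -0.   -1.09 -2.41]
[ 0.80945814  1.06634371 -0.14216019]
```

Request:
{"name": "servo_tool", "arguments": {"deltas": [{"delta_pos":[0,0,-0.0023],"yaw":-1},{"delta_pos":[0,0,-0.0023],"yaw":-1},{"delta_pos":[0,0,-0.0023],"yaw":-1},{"delta_pos":[0,0,-0.0023],"yaw":-1},{"delta_pos":[0,0,0],"yaw":0}]}}

```text
clock: 31.5
eef_pos: [0.5693, -0.1608, 0.1936]
tool_rot: [1.784, 2.585, 0.001]
force: [-4.3, 3.2, 5.8]
width: 0.0347
gripper_force: 59.8
```

Request:
{"name": "servo_tool", "arguments": {"deltas": [{"delta_pos":[0,0,0],"yaw":0},{"delta_pos":[0,0,0],"yaw":0},{"delta_pos":[0,0,0],"yaw":0},{"delta_pos":[0,0,0],"yaw":1},{"delta_pos":[0,0,0],"yaw":1},{"delta_pos":[0,0,0],"yaw":1},{"delta_pos":[0,0,0],"yaw":1},{"delta_pos":[0,0,0],"yaw":1},{"delta_pos":[0,0,0],"yaw":1},{"delta_pos":[0,0,0],"yaw":1},{"delta_pos":[0,0,0],"yaw":1},{"delta_pos":[0,0,0],"yaw":1}], "claw": 60}}

```text
clock: 33.0
eef_pos: [0.5693, -0.1609, 0.1918]
tool_rot: [-0.408, -3.115, 0.0]
force: [0.9, -0.4, -0.2]
width: 0.0601
gripper_force: 0.0
```

Request:
{"name": "servo_tool", "arguments": {"deltas": [{"delta_pos":[0,0,0],"yaw":1},{"delta_pos":[0,0,0],"yaw":1},{"delta_pos":[0,0,0],"yaw":1},{"delta_pos":[0,0,0],"yaw":1},{"delta_pos":[0,0,0],"yaw":1},{"delta_pos":[0,0,0],"yaw":1},{"delta_pos":[0,0,0],"yaw":1},{"delta_pos":[0,0,0],"yaw":1},{"delta_pos":[0,0,0],"yaw":1},{"delta_pos":[0,0,0],"yaw":1},{"delta_pos":[0,0,0],"yaw":1},{"delta_pos":[0,0,0],"yaw":1}]}}

```text
clock: 34.5
eef_pos: [0.5693, -0.1609, 0.1918]
tool_rot: [1.501, -2.76, 0.0]
force: [0.6, 0.2, 0.2]
width: 0.0603
gripper_force: 0.0
```

Request:
{"name": "servo_tool", "arguments": {"deltas": [{"delta_pos":[0,0,0],"yaw":1},{"delta_pos":[0,0,0],"yaw":1},{"delta_pos":[0,0,0],"yaw":1},{"delta_pos":[0,0,0],"yaw":1},{"delta_pos":[0,0,0],"yaw":1},{"delta_pos":[0,0,0],"yaw":1},{"delta_pos":[0,0,0],"yaw":1},{"delta_pos":[0,0,0],"yaw":1},{"delta_pos":[0,0,0],"yaw":1},{"delta_pos":[0,0,0],"yaw":1},{"delta_pos":[0,0,0],"yaw":1},{"delta_pos":[0,0,0],"yaw":1}]}}

```text
clock: 36.0
eef_pos: [0.5693, -0.1609, 0.1919]
tool_rot: [2.836, -1.351, 0.0]
force: [-0.2, 0.5, -1.1]
width: 0.0596
gripper_force: 0.0
```

Request:
{"name": "servo_tool", "arguments": {"deltas": [{"delta_pos":[0,0,0],"yaw":1},{"delta_pos":[0,0,0],"yaw":1},{"delta_pos":[0,0,0],"yaw":1},{"delta_pos":[0,0,0],"yaw":1},{"delta_pos":[0,0,0],"yaw":0},{"delta_pos":[0,0,0],"yaw":0}]}}

```text
clock: 36.75
eef_pos: [0.5692, -0.1609, 0.1918]
tool_rot: [3.053, -0.74, -0.0]
force: [-0.5, -0.7, -0.4]
width: 0.0599
gripper_force: 0.0
```

```bash
python3 -c "
from h import *
st(); print(observe()['torque'])"
```

```text
t 36.75 pos [ 0.5692 -0.1609  0.1918] yaw -27.3 F [-0.5 -0.7 -0.4] w 0.0599 g 0.0 q [ 0.05  0.25 -0.23  0.   -1.09  1.04]
[-0.00705273 -0.04205266 -0.01894321]
```

Request:
{"name": "servo_tool", "arguments": {"deltas": [{"delta_pos":[0,0,0],"yaw":0},{"delta_pos":[0,0,0],"yaw":0},{"delta_pos":[0,0,0],"yaw":0},{"delta_pos":[0,0,0],"yaw":0},{"delta_pos":[0,0,0],"yaw":0}], "claw": 20}}

```text
clock: 37.38
eef_pos: [0.5695, -0.1606, 0.1922]
tool_rot: [-3.054, 0.737, -0.001]
force: [-1.7, 4.7, 5.7]
width: 0.0341
gripper_force: 59.5
```

Request:
{"name": "servo_tool", "arguments": {"deltas": [{"delta_pos":[0,0,-0.002],"yaw":-0.6},{"delta_pos":[0,0,-0.0023],"yaw":-1},{"delta_pos":[0,0,-0.0023],"yaw":-1},{"delta_pos":[0,0,-0.0023],"yaw":-1},{"delta_pos":[0,0,-0.0023],"yaw":-1},{"delta_pos":[0,0,-0.0023],"yaw":-1},{"delta_pos":[0,0,-0.0023],"yaw":-1},{"delta_pos":[0,0,-0.0023],"yaw":-1},{"delta_pos":[0,0,-0.0023],"yaw":-1},{"delta_pos":[0,0,-0.0023],"yaw":-1},{"delta_pos":[0,0,-0.0023],"yaw":-1},{"delta_pos":[0,0,-0.0023],"yaw":-1}]}}

```text
clock: 38.88
eef_pos: [0.5691, -0.1608, 0.1911]
tool_rot: [2.084, -2.351, 0.0]
force: [-2.8, 3.2, 5.8]
width: 0.0341
gripper_force: 59.7
```

```bash
python3 -c "
from h import *
st(); print(observe()['torque'])"
```

```text
t 38.88 pos [ 0.5691 -0.1608  0.1911] yaw -96.9 F [-2.8  3.2  5.8] w 0.0341 g 59.7 q [ 0.05  0.25 -0.24  0.   -1.08 -0.18]
[1.63165207 0.65802023 0.1601108 ]
```

Request:
{"name": "servo_tool", "arguments": {"deltas": [{"delta_pos":[0,0,-0.0023],"yaw":-1},{"delta_pos":[0,0,-0.0023],"yaw":-1},{"delta_pos":[0,0,-0.0023],"yaw":-1},{"delta_pos":[0,0,-0.0023],"yaw":-1},{"delta_pos":[0,0,-0.0023],"yaw":-1}]}}

```text
clock: 39.5
eef_pos: [0.5679, -0.1621, 0.1907]
tool_rot: [1.404, -2.806, 0.001]
force: [-6.3, -2.2, 8.0]
width: 0.0346
gripper_force: 60.1
```

```bash
python3 -c "
from h import *
st(); print(observe()['torque'])"
```

```text
t 39.5 pos [ 0.5679 -0.1621  0.1907] yaw -126.8 F [-6.3 -2.2  8. ] w 0.0346 g 60.1 q [ 0.05  0.25 -0.24  0.   -1.08 -0.7 ]
[-0.85956831  2.16117707  1.18500451]
```

Request:
{"name": "servo_tool", "arguments": {"deltas": [{"delta_pos":[0,0,-0.0023],"yaw":-1},{"delta_pos":[0,0,-0.0023],"yaw":-1},{"delta_pos":[0,0,-0.0023],"yaw":-1},{"delta_pos":[0,0,-0.0023],"yaw":-1}]}}

```text
clock: 40.0
eef_pos: [0.5667, -0.1618, 0.1902]
tool_rot: [0.789, -3.036, 0.0]
force: [-11.3, 0.5, 13.7]
width: 0.0346
gripper_force: 61.5
```

```bash
python3 -c "
from h import *
st(); print(observe()['torque'])"
```

```text
t 40.0 pos [ 0.5667 -0.1618  0.1902] yaw -150.9 F [-11.3   0.5  13.7] w 0.0346 g 61.5 q [ 0.05  0.25 -0.24  0.   -1.09 -1.12]
[0.40531509 3.76776327 1.23406886]
```

The torque about z jumped from 0.16 to 1.2 N m and stayed there, so the nut is hard on its stop and the fingers are slipping on it. I'll release it and go to the −x side of the lever.

Request:
{"name": "servo_tool", "arguments": {"deltas": [{"delta_pos":[0,0,0],"yaw":0},{"delta_pos":[0,0,0],"yaw":0},{"delta_pos":[0,0,0],"yaw":0},{"delta_pos":[0,0,0],"yaw":0},{"delta_pos":[0,0,1],"yaw":0},{"delta_pos":[0,0,1],"yaw":0},{"delta_pos":[-0.74,-0.89,0],"yaw":-1},{"delta_pos":[-0.74,-0.89,0],"yaw":-1},{"delta_pos":[-0.74,-0.89,0],"yaw":-1},{"delta_pos":[0,0,0],"yaw":-1},{"delta_pos":[0,0,0],"yaw":-1},{"delta_pos":[0,0,0],"yaw":-0.35}], "claw": 60}}

```text
clock: 41.5
eef_pos: [0.4804, -0.2678, 0.27]
tool_rot: [0.079, 3.14, 0.0]
force: [0.9, -0.6, 0.1]
width: 0.0599
gripper_force: 0.0
```

Request:
{"name": "servo_tool", "arguments": {"deltas": [{"delta_pos":[0,0,0],"yaw":0},{"delta_pos":[0,0,0],"yaw":0},{"delta_pos":[0,0,0],"yaw":0},{"delta_pos":[0,0,0],"yaw":0},{"delta_pos":[0,0,0],"yaw":0}], "claw": 0}}

```text
clock: 42.12
eef_pos: [0.4805, -0.2676, 0.27]
tool_rot: [0.077, 3.141, -0.0]
force: [-0.3, 0.8, -0.8]
width: -0.0002
gripper_force: 0.0
```

```bash
python3 - <<'E'
from h import *
st(); s,K,C=cam("scene"); np.savez("s10.npz",im=s,K=K,C=C)
t,Kt,Ct=cam("top")
b=cv2.resize(s[140:275,195:360],None,fx=4,fy=4,interpolation=cv2.INTER_CUBIC)
cv2.imwrite("pics/s10.png",b)
E
```

```text
t 42.12 pos [ 0.4805 -0.2676  0.27  ] yaw 177.2 F [-0.3  0.8 -0.8] w -0.0002 g 0.0 q [-0.15  0.13 -0.21  0.   -1.24 -1.47]
```

View pics/s10.png

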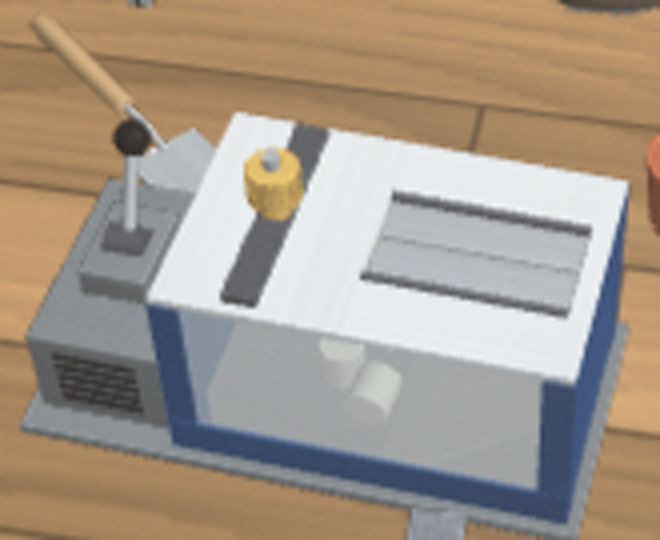

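The stud now sticks out above the nut, the bar sits on the lid, the flaps are shut, and the lever ball is free at (131,137). Now the lever push.

Request:
{"name": "servo_tool", "arguments": {"deltas": [{"delta_pos":[0,-0.05,-0.9],"yaw":0},{"delta_pos":[0,0,-0.9],"yaw":0},{"delta_pos":[0,0,-0.8],"yaw":0},{"delta_pos":[0,0,0],"yaw":0},{"delta_pos":[0.4,-0.02,0],"yaw":0},{"delta_pos":[0.4,-0.02,0],"yaw":0},{"delta_pos":[0.4,-0.02,0],"yaw":0},{"delta_pos":[0.4,-0.02,0],"yaw":0},{"delta_pos":[0.4,-0.02,0],"yaw":0},{"delta_pos":[0.3,-0.02,0],"yaw":0},{"delta_pos":[0,0,0],"yaw":0}]}}

```text
clock: 43.6
eef_pos: [0.5733, -0.2744, 0.1655]
tool_rot: [-0.077, -3.14, -0.0]
force: [0.0, -0.6, 0.3]
width: -0.0
gripper_force: 0.0
```

```bash
cat > lev.py <<'E'
from h import *
st()
m=np.load("mill.npy");c,s=np.cos(m[2]),np.sin(m[2])
for n in ("scene","top"):
    im,K,C=cam(n)
    g=im.max(2)
    for th in (0,.7,.85,1.0):
        x,z=.08*np.sin(th-.5),.112+.08*np.cos(th-.5)
        w=[m[0]+c*x+s*.175,m[1]+s*x-c*.175,z]; u,v=proj(K,C,w)
        print(n,th,np.round(w,3),(u.round(1),v.round(1)),"brightness",g[int(v)-2:int(v)+3,int(u)-2:int(u)+3].mean().round(0))
print([b[2] for b in blobs(im,K,C,.025,35,110)])
E
python3 lev.py
```

```text
t 43.6 pos [ 0.5733 -0.2744  0.1655] yaw 177.2 F [ 0.  -0.6  0.3] w -0.0 g 0.0 q [-0.14  0.34 -0.17 -0.   -1.06 -1.48]
scene 0 [ 0.524 -0.272  0.182] (np.float64(228.4), np.float64(174.5)) brightness 115.0
scene 0.7 [ 0.578 -0.275  0.19 ] (np.float64(220.8), np.float64(186.1)) brightness 108.0
scene 0.85 [ 0.59  -0.275  0.187] (np.float64(219.4), np.float64(189.9)) brightness 69.0
scene 1.0 [ 0.601 -0.276  0.182] (np.float64(218.2), np.float64(194.1)) brightness 57.0
top 0 [ 0.524 -0.272  0.182] (np.float64(411.9), np.float64(212.0)) brightness 103.0
top 0.7 [ 0.578 -0.275  0.19 ] (np.float64(412.7), np.float64(194.8)) brightness 30.0
top 0.85 [ 0.59  -0.275  0.187] (np.float64(412.5), np.float64(191.4)) brightness 32.0
top 1.0 [ 0.601 -0.276  0.182] (np.float64(412.2), np.float64(188.3)) brightness 42.0
[array([ 0.7653, -0.01  ]), array([ 0.5257, -0.0291])]
```

Request:
{"name": "servo_tool", "arguments": {"deltas": [{"delta_pos":[0.1,-0.01,0],"yaw":0},{"delta_pos":[0.1,0,0],"yaw":0},{"delta_pos":[0,0,0],"yaw":0}]}}

```text
clock: 44.08
eef_pos: [0.5771, -0.2749, 0.1659]
tool_rot: [-0.078, -3.134, -0.001]
force: [-11.0, 1.1, 5.9]
width: 0.0
gripper_force: 5.7
```

Request:
{"name": "servo_tool", "arguments": {"deltas": [{"delta_pos":[0.05,0,0],"yaw":0},{"delta_pos":[0,0,0],"yaw":0}]}}

```text
clock: 44.32
eef_pos: [0.5773, -0.2749, 0.1659]
tool_rot: [-0.079, -3.131, -0.001]
force: [-16.8, 2.3, 10.3]
width: 0.0004
gripper_force: 8.6
```

The push stalls at x = 0.577 with 17 N, so the lever is at its end stop. I'll back off, rise and check.

Request:
{"name": "servo_tool", "arguments": {"deltas": [{"delta_pos":[-0.5,0,0],"yaw":0},{"delta_pos":[-1,0,0],"yaw":0},{"delta_pos":[-0.9,0,0.5],"yaw":0},{"delta_pos":[0,0,1],"yaw":0},{"delta_pos":[0,0,1],"yaw":0},{"delta_pos":[-0.9,-0.5,0.5],"yaw":0},{"delta_pos":[-0.5,-0.9,0],"yaw":0},{"delta_pos":[0,-0.9,0],"yaw":0},{"delta_pos":[0,-0.9,0],"yaw":0},{"delta_pos":[0,0,0],"yaw":0},{"delta_pos":[0,0,0],"yaw":0}]}}

```text
clock: 45.7
eef_pos: [0.4303, -0.4028, 0.286]
tool_rot: [0.079, 3.141, 0.0]
force: [-0.6, -0.2, -0.7]
width: 0.0001
gripper_force: 0.0
```

```bash
python3 lev.py; python3 - <<'E'
from h import *
im,K,C=cam("scene"); np.savez("s11.npz",im=im,K=K,C=C); print([(b[0],b[1],b[2]) for b in blobs(im,K,C,.021,60,220) if .3<b[2][0]<.8 and -.3<b[2][1]<.6])
# white bodies inside the tub seen through the glass: brightness change against the empty tub
d=cv2.absdiff(im,np.load("scene.npz")["im"]).max(2)[215:260,235:345]
n,l,s,ce=cv2.connectedComponentsWithStats((d>14).astype(np.uint8))
print([(s[i].tolist(),ce[i].round(0)) for i in range(1,n) if s[i,4]>15])
# flap/port region change vs. the start
a=cv2.absdiff(im,np.load("scene.npz")["im"]).max(2)[187:220,285:345]; print("port diff",a.max(),a.mean())
E
```

```text
t 45.7 pos [ 0.4303 -0.4028  0.286 ] yaw 177.1 F [-0.6 -0.2 -0.7] w 0.0001 g 0.0 q [-0.42  0.19 -0.1  -0.   -1.29 -1.2 ]
scene 0 [ 0.524 -0.272  0.182] (np.float64(228.4), np.float64(174.5)) brightness 174.0
scene 0.7 [ 0.578 -0.275  0.19 ] (np.float64(220.8), np.float64(186.1)) brightness 149.0
scene 0.85 [ 0.59  -0.275  0.187] (np.float64(219.4), np.float64(189.9)) brightness 94.0
scene 1.0 [ 0.601 -0.276  0.182] (np.float64(218.2), np.float64(194.1)) brightness 59.0
top 0 [ 0.524 -0.272  0.182] (np.float64(411.9), np.float64(212.0)) brightness 75.0
top 0.7 [ 0.578 -0.275  0.19 ] (np.float64(412.7), np.float64(194.8)) brightness 72.0
top 0.85 [ 0.59  -0.275  0.187] (np.float64(412.5), np.float64(191.4)) brightness 67.0
top 1.0 [ 0.601 -0.276  0.182] (np.float64(412.2), np.float64(188.3)) brightness 56.0
[array([ 0.7654, -0.0183])]
[(array([221.1, 247.4]), [52, 19, 214], array([ 0.6576, -0.2739])), (array([381.9, 284.5]), [24, 20, 207], array([0.7001, 0.1873])), (array([438.3, 294.1]), [21, 11, 136], array([0.7038, 0.3372]))]
[([15, 0, 10, 2, 17], array([20.,  0.])), ([40, 9, 21, 21, 196], array([50., 18.]))]
port diff 9 4.708585858585859
```

```bash
python3 - <<'E'
from h import *
d=np.load("s11.npz");im,K,C=d["im"],d["K"],d["C"];z0=np.load("scene.npz")["im"]
def dark(im): 
    m=(im.max(2)<62).astype(np.uint8);m[:165]=0;m[205:]=0;m[:,:205]=0;m[:,240:]=0
    n,l,s,ce=cv2.connectedComponentsWithStats(m);return [(s[i].tolist(),ce[i].round(1)) for i in range(1,n) if s[i,4]>15]
print("ball before",dark(z0),"now",dark(im))
m=np.load("mill.npy");c,s=np.cos(m[2]),np.sin(m[2])
o=C[:3,3]; w=lambda p:np.array([c*(p[0]-m[0])+s*(p[1]-m[1]),-s*(p[0]-m[0])+c*(p[1]-m[1]),p[2]])
for px in [(278,224),(285,233),(290,240)]:
    dv=C[:3,:3]@np.linalg.solve(K,[*px,1.]); a=w(o);b=w(o+dv)
    print(px,[(a+(b-a)*(x-a[0])/(b[0]-a[0])).round(3).tolist() for x in (.08,.05,.0,-.05)])
D=cv2.absdiff(im,z0).max(2)[222:248,272:300]; print("\n".join("".join(f"{v:4d}" for v in r[::1]) for r in im[222:248,272:300].max(2)))
E
```

```text
ball before [([224, 171, 8, 8, 42], array([227.1, 174.5]))] now [([214, 190, 8, 8, 46], array([217.4, 193.6]))]
(278, 224) [[0.08, 0.001, 0.156], [0.05, -0.009, 0.117], [0.0, -0.028, 0.054], [-0.05, -0.046, -0.01]]
(285, 233) [[0.08, 0.019, 0.123], [0.05, 0.009, 0.084], [0.0, -0.008, 0.018], [-0.05, -0.025, -0.048]]
(290, 240) [[0.08, 0.032, 0.097], [0.05, 0.022, 0.056], [0.0, 0.006, -0.012], [-0.05, -0.01, -0.079]]
 198 198 212 224 235 237 234 234 236 239 239 238 237 237 236 237 237 237 237 238 238 239 239 238 239 237 237 237
 167 167 168 175 185 190 200 218 230 231 239 240 239 240 239 238 237 237 237 238 238 237 237 238 238 239 239 239
 164 164 166 174 180 168 171 173 184 184 193 205 212 231 232 240 240 241 240 239 239 238 238 237 237 238 238 237
 165 164 170 194 195 191 190 189 183 183 175 175 173 184 184 192 205 209 231 232 240 240 240 240 239 239 238 237
 165 166 168 200 198 197 198 196 196 197 194 193 195 202 168 168 170 174 183 185 193 206 210 223 232 240 240 240
 167 166 164 189 196 197 198 198 198 198 198 198 201 197 170 165 166 165 166 169 178 171 176 177 187 192 207 210
 1
[... 1557 characters left out ...]
65 166 167 166 167 168
 164 163 163 165 163 164 165 165 165 165 167 167 168 169 168 168 168 171 177 195 184 165 167 166 167 166 166 167
 163 163 163 163 164 165 165 166 163 164 166 167 168 169 168 167 168 170 170 185 170 166 167 165 165 165 166 166
 163 164 163 164 164 165 164 163 163 164 164 166 166 166 167 169 167 169 169 173 164 165 166 166 166 166 166 166
 164 165 162 164 163 162 165 163 164 164 164 164 165 166 166 167 168 168 166 169 164 165 165 165 166 168 166 166
 164 164 163 164 163 162 164 163 164 162 163 164 164 163 162 163 165 163 164 164 164 166 166 166 167 166 165 166
 163 164 164 162 162 163 164 163 164 163 163 163 162 163 163 163 164 162 163 164 166 166 165 167 166 164 165 166
```

```bash
python3 - <<'E'
from h import *
z=np.load("scene.npz");K,C=z["K"],z["C"];z0=z["im"]
for n,im in (("s5",cv2.imread("pics/s5.png")),("s6",cv2.imread("pics/s6.png")),("s8",np.load("s8.npz")["im"]),("s11",np.load("s11.npz")["im"])):
    d=cv2.absdiff(im,z0).max(2)[215:270,235:350]
    n_,l,s,ce=cv2.connectedComponentsWithStats((d>12).astype(np.uint8)); print(n,[(s[i].tolist()) for i in range(1,n_) if s[i,4]>15])
print(np.load("w8.npz")["K"][0,0])
m=np.load("mill.npy");c,s=np.cos(m[2]),np.sin(m[2])
def W(x,y,zz): return proj(K,C,[m[0]+c*x-s*y,m[1]+s*x+c*y,zz])
# lid front lower edge (occluder) vs points in tub
for y in (-.1,-.05,0,.05,.1,.15): print(y,"lid edge",W(.09,y,.164).round(0),"floor x=.08,0,-.05,-.08",[W(x,y,.01+.017).round(0).tolist() for x in (.067,0,-.03,-.067)])
E
```

```text
s5 [[43, 10, 13, 13, 113]]
s6 [[42, 10, 12, 13, 113]]
s8 [[39, 9, 22, 22, 241]]
s11 [[15, 0, 10, 2, 17], [40, 9, 21, 21, 215]]
332.0396632434344
-0.1 lid edge [239. 218.] floor x=.08,0,-.05,-.08 [[247.0, 243.0], [255.0, 225.0], [258.0, 218.0], [262.0, 209.0]]
-0.05 lid edge [258. 221.] floor x=.08,0,-.05,-.08 [[264.0, 246.0], [271.0, 228.0], [274.0, 221.0], [278.0, 212.0]]
0 lid edge [276. 225.] floor x=.08,0,-.05,-.08 [[281.0, 250.0], [288.0, 232.0], [290.0, 224.0], [294.0, 215.0]]
0.05 lid edge [295. 228.] floor x=.08,0,-.05,-.08 [[298.0, 253.0], [304.0, 235.0], [307.0, 227.0], [310.0, 218.0]]
0.1 lid edge [314. 232.] floor x=.08,0,-.05,-.08 [[316.0, 256.0], [321.0, 238.0], [323.0, 230.0], [326.0, 221.0]]
0.15 lid edge [333. 235.] floor x=.08,0,-.05,-.08 [[333.0, 260.0], [338.0, 241.0], [340.0, 233.0], [342.0, 224.0]]
```

```bash
python3 -c "
from cell import *
print(job_done())"
```

```text
the job is handed in; nothing more can be done
None
```

The job is handed in: all three cylinders went in through the port, the flaps are shut, the nut is tight on its stop and the lever is fully over, but I could only see two of the cylinders inside the tub; I take the third to be hidden from the camera by the lid.

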